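# Cure a resin pendant with the hand lamp under extraction

### The job

The square pendant on the tile has just been filled with UV resin. First turn the damper lever on the extractor's duct fully open (in line with the duct), then take the switched-on UV lamp out of its wooden block, carry it over the bangle stand and hold it upright, lens down, centred about 15 mm above the square pendant's resin. Never touch the wet pendant or disturb the other jewellery and displays, and finish while still holding the lamp steady there.

Things in the scene. Friction and masses are not known exactly. Their poses are not given: they have to be found in the camera images.
- damper (a joint): Quarter-turn damper lever on top of the extractor's horizontal duct, turning about a vertical axis (point damper_hub). 0 = closed, lever square across the duct; 1.571 = fully open against its stop, lever along the duct and pointing to the funnel hood. The value grows anticlockwise seen from above. It has dry friction (about 0.15 N m, no spring) and stays where it is left; it starts closed or partly open (up to 0.45).
- damper_grip (a point): Middle of the lever's black plastic grip, at mid-height (130 mm above the table), 75 mm from the axis; moves with the lever. The grip is 14 mm wide, 12 mm tall and reaches from 40 to 95 mm from the axis; there are 22 mm of free space between its underside and the top of the duct.
- damper_hub (a point): Point on the damper lever's vertical axis at the height of the grip's middle, fixed to the extractor. A wing nut on the axis rises 21 mm above this point.
- extractor: Fixed bench fume extractor: grey filter box (200 x 220 mm, 172 mm tall), 63 mm metal duct with its axis 70 mm above the table, damper lever on top, and a black funnel hood (112 mm across its mouth) at the free end. Origin on the table under the damper axis; y points along the duct from the hood to the box. In this frame the box spans y = 170 to 390 mm, the hood y = -200 to -115 mm, and its mouth faces -y.
- tile: Fixed white ceramic tile 200 x 90 x 8 mm in front of the hood's mouth, carrying the three pendants. Origin at the centre of its underside, x along its length.
- pendant_square: The freshly filled pendant: loose square brass bezel 30 x 30 mm, 6.5 mm high, with amber resin, lying on the tile; a small bail sticks out 12 mm on its +x side. Origin at the centre of the square's underside, z up.
- resin_top (a point): Centre of the resin surface of the square pendant, 6.5 mm above its underside.
- pendant_round: Loose round pendant of the same brass and resin, 32 mm across, 6.5 mm high, on the tile. A bystander. Origin at the centre of its underside.
- pendant_bar: Loose long bar-shaped pendant of the same brass and resin, 40 x 12 mm, 6.5 mm high, on the tile. A bystander. Origin at the centre of its underside.
- lamp: Handheld UV lamp (torch-shaped, black with a bare aluminium barrel), 115 mm long, about 0.12 kg: round head 36 mm across for the lowest 22 mm, narrowing to a round 26 mm barrel from 36 to 108 mm, tail button on top. It stands lens-down in its block. Origin at the centre of the lens face (its bottom end); z points from the lens to the tail, up as it stands.
- lamp_block: Fixed wooden block 80 x 70 x 35 mm with one 42 mm round pocket, 20 mm deep, in the middle of its top, in which the lamp's head stands; the lamp lifts straight up out of it. Origin at the centre of its underside.
- bangle_stand: Loose T-shaped bangle stand, 0.7 kg, between the lamp and the tile: wooden base 110 x 70 mm, post, and a grey padded bar 180 mm long along its x with its top 130 mm above the table; four bangles hang on it, the highest point 136 mm above the table, 70 mm wide across y. Origin at the centre of its underside.
- ring_cone: Loose small turned wooden ring cone, 44 mm across its foot and 76 mm tall. A bystander. Origin at the centre of its underside.

How it is judged (in metres and radians):
On the way, in this order (a step that is already met when the one before it is completed fails the run):
1. the damper lever is turned fully open (within about 8 degrees of its stop) while the lamp is still in its block (value of joint damper above 1.43 rad and height (world z) of lamp below 0.03 m), for 0.2 s.
2. the lamp is lifted out of its block (height (world z) of lamp above 0.05 m), for 0.2 s.
3. the lamp crosses the line of the bangle stand higher than its bar (height (world z) of lamp above 0.132 m and y of lamp in the frame of bangle_stand between -0.035 and 0.035 m), for 0.04 s.
At the end, for the whole second after the job is handed in: Damper open (joint > 1.43); the fingers hold the lamp still, upright within 0.12 rad, lens 5 to 25 mm above the resin and within 9 mm of its centre, touching neither pendant, tile, hood nor stand; square pendant moved < 5 mm, other pendants < 8 mm, stand and cone < 12 mm and upright (value of joint damper above 1.43 rad and horizontal distance between lamp and resin_top below 0.009 m and z of lamp in the frame of resin_top between 0.005 and 0.025 m and angle between lamp's own z axis and vertical below 0.12 rad and height (world z) of lamp above 0.018 m and linear speed of lamp below 0.02 m/s and contact force between the fingers and lamp above 1 N and contact force between lamp and pendant_square below 0.05 N and contact force between lamp and tile below 0.05 N and contact force between lamp and extractor below 0.05 N and contact force between lamp and bangle_stand below 0.05 N and distance of pendant_square from where it was at the start of the episode below 0.005 m and distance of each of pendant_round, pendant_bar from where it was at the start of the episode below 0.008 m and distance of each of bangle_stand, ring_cone from where it was at the start of the episode below 0.012 m and angle between each of bangle_stand, ring_cone's own z axis and vertical below 0.1 rad); the arm keeps its last pose, push and grip.
It fails at once if the wet pendant is touched by the lamp or the robot (contact force between any of lamp, the fingers, the arm and pendant_square above 0.05 N).
It fails at once if another pendant is displaced (distance of any of pendant_round, pendant_bar from where it was at the start of the episode above 0.008 m).
It fails at once if the bangle stand or the ring cone is shifted or tipped (distance of any of bangle_stand, ring_cone from where it was at the start of the episode above 0.012 m or angle between any of bangle_stand, ring_cone's own z axis and vertical above 0.1 rad).
It also fails if it takes over 59 s, if anything falls off the work surface, if the arm or the gripper's body presses on something with over 40 N, if the wrist force passes 120 N, or if a joint passes its speed limit or range.

### The arm

A 6-joint arm with a two-finger parallel gripper is mounted at the origin on the work surface. World frame = base frame: x ahead of the robot, y to its left, z up, the work surface at z = 0. Lengths are in m, angles in degrees, forces in N, time in s.
With the tool pointing down it reaches from about 0.325 to 0.85 m from the base axis. Payload 15.5 kg.
Tool frame: the origin (TCP) lies at the very end of the fingers, on their centre line; the grasp point (between the pads) lies arm.grip_depth behind it (arm.grip_depth is the distance from the TCP to the grasp point, in m); z points along the fingers, y is the line along which they close (so a half turn about z gives the same grasp; the last joint's range is limited). The gripper opens to 91 mm and grips with 3 to 60 N. Pads are 32 mm wide; open, the fingers measure 118 mm over their backs; the gripper's body (76 mm by 178 mm) begins 60 mm behind the grasp point.
Start: joints at [-72.451, 28.281, 77.091, -0, 74.628, -5.472], TCP at [0.244, -0.575, 0.214] pointing down, gripper open.
Joint ranges: [-166.48, 166.48], [-47.26, 123.95], [12.59, 153.08], [-70.14, 250.14], [6.76, 159.57], [-176.63, 176.63]. Speed limits (degrees/s): [108.29, 108.29, 147.25, 172.46, 172.46, 172.46].

### API

Orientations are given as a 3x3 rotation matrix whose columns are the frame's x, y, z axes.
In Python, from rig import arm gives the robot as it stands. Calls block until the motion is done:
- arm.move_to(position, orientation): joint-space move of the TCP to a pose.
- arm.move_l(position, orientation=None, feed=0.15): straight line of the TCP; orientation=None keeps the orientation; feed is the mean speed in m/s.
- arm.move_joints(angles): joint-space move.
- arm.grip(opening): finger opening in m; the grip force is fixed at half the most; returns when the fingers have stopped.
- arm.sleep(seconds).
- arm.solve_ik(position, orientation): joint angles nearest the present ones, or None.
- arm.snapshot(name): name is "side" or "top" or "wrist"; returns the picture (420x560x3 uint8, red, green, blue); there is no depth.
- arm.get_calibration(name): a dict with "intrinsics" (3x3 intrinsics, pixels), "cam_to_world" (4x4, takes a point from camera to world coordinates). Camera axes: x right, y down, z forward; pixel columns grow to the right and rows downward; lengths in m; the calibration is good to about 2 mm. A picture is of the moment at which its call begins: read the wrist's pose just before it. get_calibration takes no time and is no camera call; for the wrist camera it gives the pose at the moment of the call.
A pose or a line that the arm cannot do raises arm.Unreachable and nothing moves.
- arm.sign_off(): hands the job in; it is judged then, once.
Readings, each from a call of its own:
- arm.current_t(): time.
- arm.current_joint_positions(): joint angles.
- arm.current_dq(): joint speeds.
- arm.current_tau(): joint torques, N m.
- arm.current_ee_pos(): TCP position.
- arm.current_tool_rot(): TCP orientation.
- arm.current_force(): force on the tool from outside, world axes, zero at the start.
- arm.current_torque(): the same for the moment, N m.
- arm.current_width(): finger opening in m.
- arm.current_grasp_force(): force on a finger pad.
Only numpy, scipy, OpenCV 4.12 (cv2) and the standard library are available. Lean on these libraries where they do the work, as an engineer would, in place of code of your own. Each camera call takes 0.05 s, during which the arm holds its last target. There are 200 camera calls.

## Working session

There is one attempt and no reset: what is moved stays moved. The work goes in short steps, each a Python script; the robot and the scene stay as the last script left them, time stands still between calls to the robot, and variables do not carry over. Pictures are saved under pics/ and viewed, at most 10 in all, crops included, and the job is handed in when it is done.

```bash
mkdir -p pics
python3 - <<'E'
from rig import arm
import cv2,numpy as np
for n in("top","side"):
    cv2.imwrite(f"pics/{n}0.png",arm.snapshot(n)[:,:,::-1])
    c=arm.get_calibration(n);print(n,np.round(c["intrinsics"],1).tolist(),np.round(c["cam_to_world"],3).tolist())
print(arm.grip_depth,arm.current_t(),arm.current_width(),np.round(arm.current_tool_rot(),3).tolist())
E
```

```text
top [[436.9, 0.0, 277.4], [0.0, 436.9, 208.1], [0.0, 0.0, 1.0]] [[0.007, -0.999, 0.052, 0.481], [-1.0, -0.009, -0.021, 0.003], [0.022, -0.052, -0.998, 1.031], [0.0, 0.0, 0.0, 1.0]]
side [[528.3, 0.0, 281.7], [0.0, 528.3, 218.2], [0.0, 0.0, 1.0]] [[-0.894, -0.279, 0.349, 0.148], [-0.447, 0.563, -0.695, 0.79], [-0.002, -0.778, -0.628, 0.832], [0.0, 0.0, 0.0, 1.0]]
0.0188 0.1 0.09124523512055678 [[0.92, 0.391, -0.0], [0.391, -0.92, 0.001], [0.0, -0.001, -1.0]]
```

View pics/top0.png

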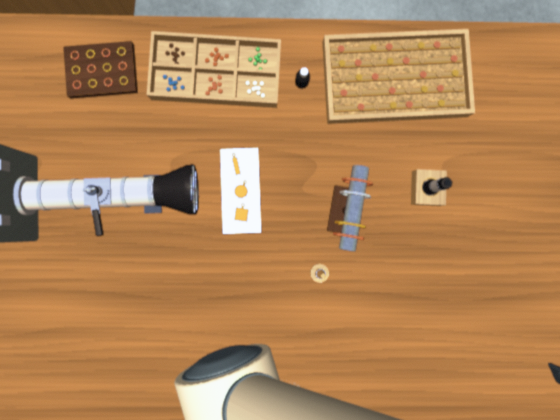

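View pics/side0.png

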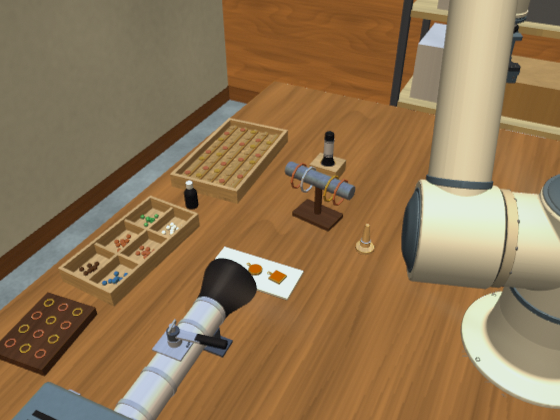

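Top view: hub at about (94,190), lever grip (98,222), hood mouth (198,190), square pendant (242,214), stand bar (355,208), lamp block (431,187), cone (320,273). In the side view the lever is at (173,335)→(225,343), and the lamp is at (328,150).

```bash
cat > h.py <<'E'
from rig import arm
import cv2,numpy as np
def ray(c,uv,z):
    K,T=np.array(c["intrinsics"]),np.array(c["cam_to_world"])
    d=T[:3,:3]@np.linalg.solve(K,[uv[0],uv[1],1]);o=T[:3,3]
    return o+d*(z-o[2])/d[2]
def tri(c1,p1,c2,p2):
    A=[];b=[]
    for c,p in((c1,p1),(c2,p2)):
        o=np.array(c["cam_to_world"])[:3,3];d=ray(c,p,0)-o;d/=np.linalg.norm(d);P=np.eye(3)-np.outer(d,d);A.append(P);b.append(P@o)
    return np.linalg.solve(sum(A),sum(b))
def down(deg): # tool z down, tool y at angle deg in world xy
    a=np.radians(deg);y=np.array([np.cos(a),np.sin(a),0]);z=np.array([0,0,-1.]);return np.column_stack([np.cross(y,z),y,z])
def blobs(m,amin=20):
    n,l,s,c=cv2.connectedComponentsWithStats(m.astype(np.uint8)*255)
    return [(c[i].round(1),s[i,4],l==i) for i in range(1,n) if s[i,4]>=amin]
E
python3 - <<'E'
from h import *
t=arm.get_calibration("top");s=arm.get_calibration("side")
im=cv2.imread("pics/top0.png");hsv=cv2.cvtColor(im,cv2.COLOR_BGR2HSV)
print("hub tri",tri(t,(94,190),s,(173,330)),"plane",ray(t,(94,190),.145))
print("grip",ray(t,(98,222),.136))
m=(hsv[...,0]<25)&(hsv[...,1]>180)&(hsv[...,2]>180);m[:140]=0;m[240:]=0;m[:,:215]=0;m[:,265:]=0
for c,a,_ in blobs(m,10):print("pend",c,a,ray(t,c,.0145))
for n,p,z in(("duct1",(50,194),.1),("duct2",(145,191),.1),("hood",(198,190),.07),("block",(431,187),.035),("lamptail",(445,183),.13),("lamp tri",0,0),("barA",(360,167),.13),("barB",(348,250),.13),("cone",(320,273),.05)):
    print(n,tri(t,(445,183),s,(329,135)) if p==0 else ray(t,p,z))
T=np.array(arm.get_calibration("wrist")["cam_to_world"]);R=arm.current_tool_rot()
print("cam in tool",R.T@(T[:3,3]-arm.current_ee_pos()),"\n",np.round(R.T@T[:3,:3],3),arm.get_calibration("wrist")["intrinsics"])
E
```

```text
hub tri [0.56446402 0.36093734 0.1314896 ] plane [0.56126493 0.35438568 0.145     ]
grip [0.49696319 0.34799774 0.136     ]
duct1 [0.55595686 0.46416486 0.1       ]
duct2 [0.56421382 0.2647618  0.1       ]
hood [0.57018805 0.15742177 0.07      ]
block [ 0.58547734 -0.37239975  0.035     ]
lamptail [ 0.58422991 -0.36617429  0.13      ]
lamp tri [ 0.58657097 -0.36940057  0.12074714]
barA [ 0.61596969 -0.18785354  0.13      ]
barB [ 0.44339326 -0.16257122  0.13      ]
cone [ 0.38835194 -0.11436481  0.05      ]
cam in tool [ 0.08049248 -0.00029518 -0.16953196] 
 [[ 0.001 -0.959 -0.282]
 [ 1.     0.001  0.001]
 [-0.001 -0.282  0.959]] [[348.5728103    0.         276.50054404]
 [  0.         348.5728103  211.9020811 ]
 [  0.           0.           1.        ]]
```

Run:
```python
from h import *
arm.move_l([0.244,-0.575,0.30],feed=0.25)
R=down(-90)
arm.move_to([0.49,0.34,0.30],R)
c=arm.get_calibration("wrist");im=arm.snapshot("wrist");cv2.imwrite("pics/w1.png",im[:,:,::-1])
np.save("w1.npy",c["cam_to_world"]);print(arm.current_t(),arm.current_joint_positions())
t=cv2.imread("pics/top0.png");print(t[214,242],t[190,241],cv2.cvtColor(t,cv2.COLOR_BGR2HSV)[214,242])
```

```text
3.95 [ 2.89690697e+01  2.19857926e+01  7.40000975e+01 -4.11727102e-03
  8.40142182e+01  1.19008120e+02]
[ 90 198 247] [ 91 199 246] [ 21 162 247]
```

View pics/w1.png

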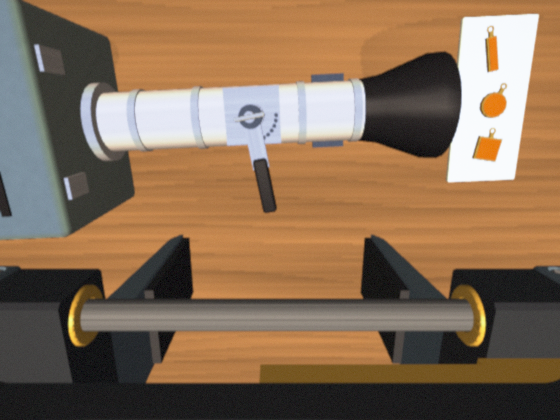

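The wrist view shows the wing nut at (250,117), the grip from (260,162) to (269,210), and the square pendant at (488,148) with its bail pointing up.

Run:
```python
from h import *
c={"intrinsics":arm.get_calibration("wrist")["intrinsics"],"cam_to_world":np.load("w1.npy")}
im=cv2.imread("pics/w1.png");g=im.max(2)
m=np.zeros(g.shape,bool);m[155:216,250:280]=g[155:216,250:280]<70
b=max(blobs(m),key=lambda b:b[1]);cen=b[0]
ys,xs=np.nonzero(b[2]);print(cen,b[1],(xs[ys<=ys.min()+2].mean(),ys.min()),(xs[ys>=ys.max()-2].mean(),ys.max()))
G=ray(c,cen,.136);e1=ray(c,(xs[ys<=ys.min()+2].mean(),ys.min()),.136);e2=ray(c,(xs[ys>=ys.max()-2].mean(),ys.max()),.136)
H=ray(c,(249.5,117),.148)
print("G",G,"e",e1,e2,"len",np.linalg.norm(e1-e2),"hub",H,"dist G",np.linalg.norm((G-H)[:2]),"angle",np.degrees(np.arctan2(*(G-H)[1::-1])))
hsv=cv2.cvtColor(im,cv2.COLOR_BGR2HSV);m=(hsv[...,1]>170)&(hsv[...,2]>170)&(hsv[...,0]<25);m[:,:470]=0;m[200:]=0
for q in blobs(m,30):print(q[0],q[1],ray(c,q[0],.0145))
# duct direction from hood mouth and duct ridges: duct left/right mid points
a=ray(c,(113,121),.1);d=ray(c,(358,109),.1);print("duct",a,d,np.degrees(np.arctan2(*(d-a)[1::-1])))
```

```text
[265.3 188.4] 544 (np.float64(260.14285714285717), np.int64(160)) (np.float64(268.61538461538464), np.int64(211))
G [0.49663498 0.3505371  0.136     ] e [0.52436582 0.35522357 0.136     ] [0.47361906 0.34743321 0.136     ] len 0.05134124669706593 hub [0.56425033 0.36365541 0.148     ] dist G 0.06887615703382988 angle -169.02023095796469
[492.1  53.1] 277 [0.63573279 0.08066642 0.0145    ]
[493.5 104.6] 422 [0.57663713 0.06858611 0.0145    ]
[487.2 148.4] 424 [0.52254017 0.06721333 0.0145    ]
duct [0.55928273 0.50729889 0.1       ] [0.57118412 0.25669654 0.1       ] -87.28100032739164
```

Run:
```python
from h import *
hub=np.array([.5635,.3632])
def pose(phi,off,z):
    a=np.radians(phi);u=np.array([np.cos(a),np.sin(a)]);t=np.array([-u[1],u[0]])
    return np.r_[hub+.070*u-off*t,z],down(phi+90-360)
arm.grip(0)
arm.move_to(*pose(191,.042,.20))
arm.move_l(*pose(191,.042,.118),feed=.12)
f0=np.array(arm.current_force())
print("pre",f0.round(1),arm.current_width())
for phi in list(range(184,269,6))+list(range(269,286,1)):
    arm.move_l(*pose(phi,.0205,.118),feed=.08)
    f=np.array(arm.current_force())-f0;a=np.radians(phi);ft=f[0]*-np.sin(a)+f[1]*np.cos(a)
    print(phi,round(ft,1),round(np.linalg.norm(f),1),end=" | ")
    if ft<-9 or np.linalg.norm(f)>25:break
print(arm.current_t())
arm.move_l(*pose(phi-1,.05,.118),feed=.1)
arm.move_l(*pose(phi-1,.05,.30),feed=.3)
arm.move_to([0.49,0.30,0.30],down(-90));arm.grip(.091)
c=arm.get_calibration("wrist");im=arm.snapshot("wrist");cv2.imwrite("pics/w2.png",im[:,:,::-1]);np.save("w2.npy",c["cam_to_world"]);print(arm.current_t())
```

```text
pre [-0.3 -0.7  0.1] 0.0005109495528713219
184 -1.1 1.1 | 190 -0.2 0.7 | 196 -0.5 1.4 | 202 0.0 0.7 | 208 -0.2 0.5 | 214 -0.6 0.7 | 220 -0.0 1.4 | 226 -0.5 0.6 | 232 -0.6 1.3 | 238 0.5 0.9 | 244 0.3 1.4 | 250 0.5 0.6 | 256 0.8 1.2 | 262 -0.0 0.4 | 268 0.4 1.0 | 269 -1.1 1.1 | 270 -1.2 1.6 | 271 -0.5 1.0 | 272 -0.7 1.3 | 273 -0.8 1.2 | 274 -0.7 2.0 | 275 -0.1 0.8 | 276 -4.5 5.5 | 277 -10.9 11.7 | 12.8583
17.0917
```

View pics/w2.png

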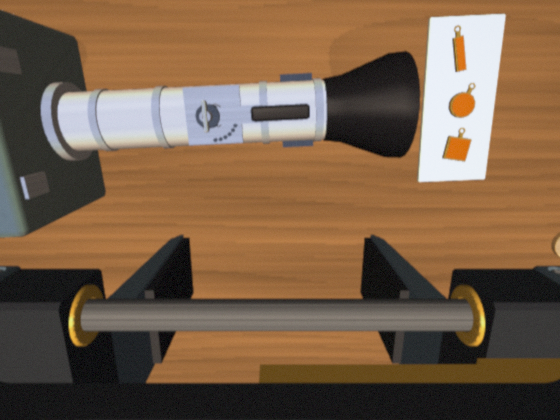

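The lever now lies along the duct at its stop. Square pendant is at (457,149). Next I look from close above the pendant, then at the lamp.

Run:
```python
from h import *
R=down(-90)
def sqr(im,c):
    hsv=cv2.cvtColor(im,cv2.COLOR_RGB2HSV);m=(hsv[...,1]>170)&(hsv[...,2]>150)&(hsv[...,0]<25);m[225:]=0
    for q in blobs(m,150):
        p=ray(c,q[0],.0145)
        if abs(p[0]-.52)<.03 and abs(p[1]-.067)<.03:print("sq",q[0],q[1],p)
c2={"intrinsics":arm.get_calibration("wrist")["intrinsics"],"cam_to_world":np.load("w2.npy")}
sqr(cv2.imread("pics/w2.png")[:,:,::-1].copy(),c2)
arm.move_to([.47,.067,.25],R)
c=arm.get_calibration("wrist");im=arm.snapshot("wrist");cv2.imwrite("pics/w3.png",im[:,:,::-1]);np.save("w3.npy",c["cam_to_world"]);sqr(im.copy(),c)
arm.move_to([.51,-.369,.27],R)
c=arm.get_calibration("wrist");im=arm.snapshot("wrist");cv2.imwrite("pics/w4.png",im[:,:,::-1]);np.save("w4.npy",c["cam_to_world"])
print(arm.current_t())
a=cv2.imread("pics/w3.png");b=cv2.imread("pics/w4.png");cv2.imwrite("pics/w34.png",np.hstack([a[:300,80:480],b[:300,80:480]]))
```

```text
sq [456.8 148.3] 428 [0.52244587 0.06706025 0.0145    ]
sq [278.6 136.1] 536 [0.5220405  0.06548318 0.0145    ]
19.75
```

View pics/w34.png

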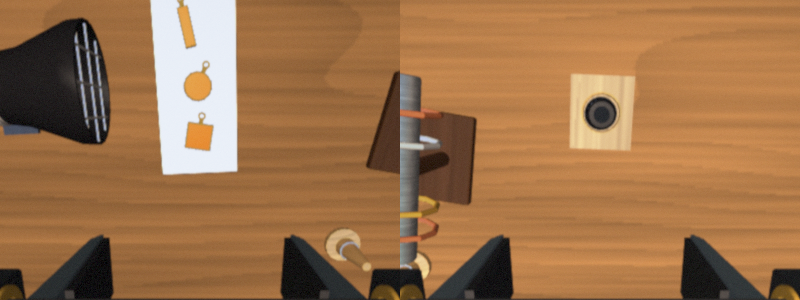

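Pendant is at about (0.522, 0.066). The lamp is upright, with its tail at full-frame pixel (281,113) in the block's pocket, almost straight below the camera.

Run:
```python
from h import *
R=down(-90)
c=arm.get_calibration("wrist");c["cam_to_world"]=np.load("w4.npy")
im=cv2.imread("pics/w4.png");g=im.max(2);m=np.zeros(g.shape,bool);m[85:142,255:308]=g[85:142,255:308]<95
b=max(blobs(m),key=lambda b:b[1]);ys,xs=np.nonzero(b[2])
(u,v),r=cv2.minEnclosingCircle(np.column_stack([xs,ys]).astype(np.float32))
L=ray(c,(u,v),.12);print((u,v,r),b[0],L,np.array(c["cam_to_world"])[:3,3])
assert abs(L[0]-.586)<.012 and abs(L[1]+.37)<.012
arm.move_to([L[0],L[1],.22],R)
arm.move_l([L[0],L[1],.081],feed=.15)
print("f",np.round(arm.current_force(),1))
arm.grip(.0)
print("w",arm.current_width(),arm.current_grasp_force(),np.round(arm.current_force(),1))
arm.move_l([L[0],L[1],.26],feed=.12)
print("w",arm.current_width(),arm.current_grasp_force(),arm.current_t())
c=arm.get_calibration("wrist");im=arm.snapshot("wrist");cv2.imwrite("pics/w5.png",im[:,:,::-1])
cv2.imwrite("pics/s5.png",arm.snapshot("side")[:,:,::-1])
a=cv2.imread("pics/w5.png");b=cv2.imread("pics/s5.png");cv2.imwrite("pics/p5.png",np.hstack([a[:,80:480],b[:,180:560]]))
```

```text
(280.0, 112.88710021972656, 15.918634414672852) [280.2 113. ] [ 0.58789902 -0.37056299  0.12      ] [ 0.59075841 -0.36729867  0.43959926]
f [-0.8 -0.4  0.9]
w 0.025311625474937934 29.98457490823057 [-0.4  0.6 -2.1]
w 0.025693539508967512 29.98435193367186 23.9333
```

View pics/p5.png

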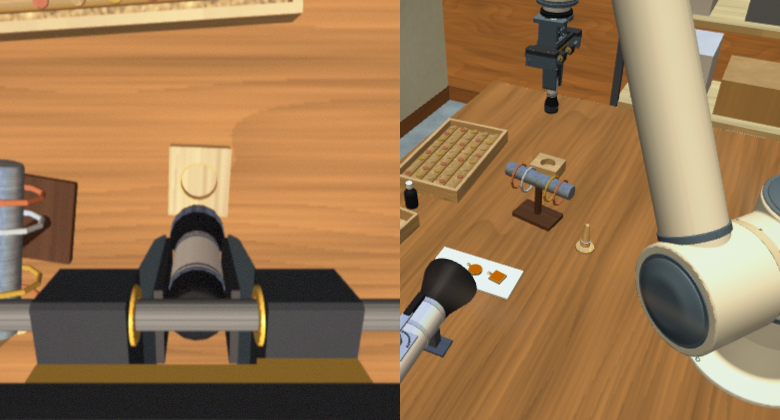

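The lamp is held upright, clear of its block, with the lens rim's far edge at about row 205. I'll check the rim against where it should be, then carry it over.

Run:
```python
from h import *
c=arm.get_calibration("wrist");p=np.array(arm.current_ee_pos());print("tcp",p)
im=cv2.imread("pics/w5.png");g=im.max(2)
m=np.zeros(g.shape,bool);m[195:232,240:315]=g[195:232,240:315]<85
b=max(blobs(m),key=lambda b:b[1]);ys,xs=np.nonzero(b[2]);top=ys.min();u=xs[ys<=top+1].mean()
row=xs[ys==222];print(top,u,row.min(),row.max())
# far edge of lens rim
print("rim pt rel tcp",ray(c,(u,top),p[2]-.066)-p,"expect x .018")
arm.move_l([.522,.066,.26],feed=.2)
arm.move_l([.522,.066,.155],feed=.15)
print(arm.current_t(),arm.current_width())
cw=arm.get_calibration("wrist");w=arm.snapshot("wrist")[:,:,::-1];s=arm.snapshot("side")[:,:,::-1]
cv2.imwrite("pics/w6.png",w);cv2.imwrite("pics/s6.png",s);cv2.imwrite("pics/p6.png",np.hstack([w[:,80:480],s[:,180:560]]))
```

```text
tcp [ 0.58770181 -0.37041847  0.25930286]
206 276.8333333333333 254 298
rim pt rel tcp [ 1.53660857e-02 -2.55243735e-05 -6.60000000e-02] expect x .018
27.2417 0.02530041006941283
```

View pics/p6.png

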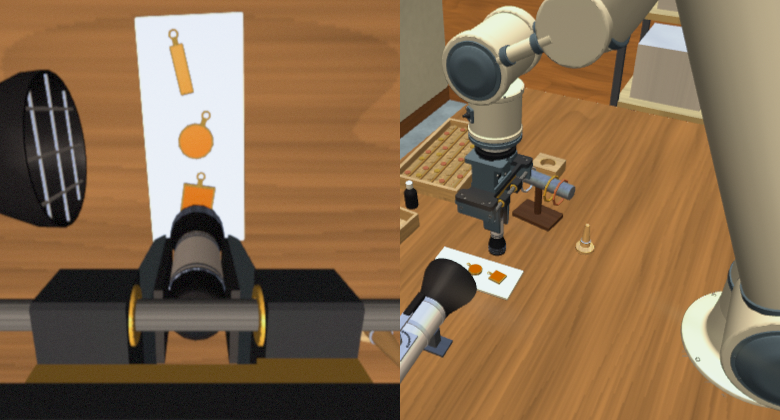

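Lamp over the tile, clear of the hood; descending, with a small x correction.

Run:
```python
from h import *
arm.move_l([.5235,.066,.0965],feed=.06)
arm.sleep(.5)
print(arm.current_t(),arm.current_width(),arm.current_grasp_force(),np.round(arm.current_ee_pos(),4),np.round(arm.current_force(),1))
s=arm.snapshot("side")[:,:,::-1];t=arm.snapshot("top")[:,:,::-1]
cv2.imwrite("pics/p7.png",np.hstack([cv2.resize(s[190:310,400:530],(520,480),interpolation=cv2.INTER_CUBIC),cv2.resize(t[150:270,200:270],(280,480))]))
c=arm.get_calibration("side");K=np.array(c["intrinsics"]);T=np.linalg.inv(c["cam_to_world"])
for P in([.522,.066,.0145],[.522,.066,.0295],[.522,.066,.1]):
    q=K@(T@np.r_[P,1])[:3];print(q[:2]/q[2],(q[:2]/q[2]-[400,190])*4)
```

```text
28.9667 0.025369510349344555 29.98439432154555 [0.5235 0.066  0.0965] [ 0.8 -0.3 -0.4]
[277.35531568 275.42507062] [-490.57873727  341.70028249]
[277.30376923 270.48047109] [-490.78492307  321.92188437]
[277.04960292 246.09953588] [-491.80158833  224.39814353]
```

View pics/p7.png

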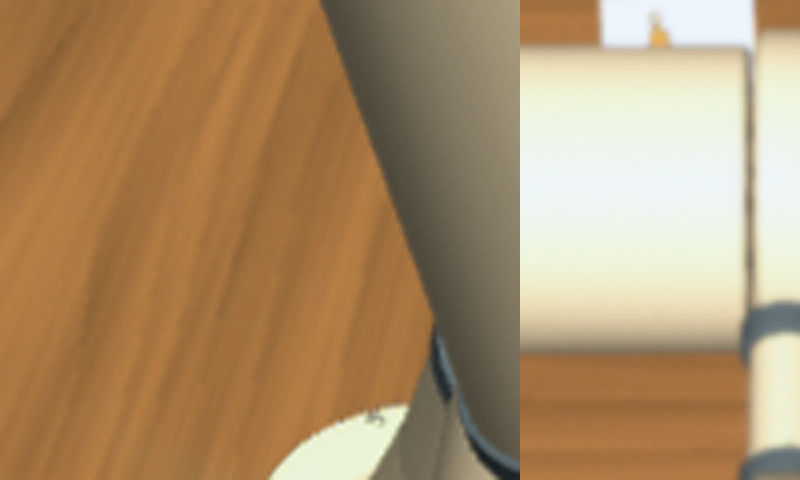

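That crop missed the lamp: the spot is at (277,272) in the full side frame, so I'll crop there.

Run:
```python
from h import *
s=arm.snapshot("side")[:,:,::-1]
cv2.imwrite("pics/p8.png",cv2.resize(s[210:310,215:335],(720,600),interpolation=cv2.INTER_CUBIC))
c=arm.get_calibration("side");K=np.array(c["intrinsics"]);T=np.linalg.inv(c["cam_to_world"])
x,y,z=.522,.066,.0295
for P in([x,y,.0145],[x,y,z],[x-.349/.778*0,y+.018,z],[x+.018*.894,y+.018*.447,z],[x-.018*.894,y-.018*.447,z],[x+.018*-.449,y+.018*.894,z]):
    q=K@(T@np.r_[P,1])[:3];print((q[:2]/q[2]-[215,210])*6)
```

```text
[374.13189409 392.55042373]
[373.8226154  362.88282656]
[350.85741674 394.89814494]
[323.7063106  362.96424503]
[423.94112204 362.80140452]
[373.58644902 398.69820739]
```

View pics/p8.png

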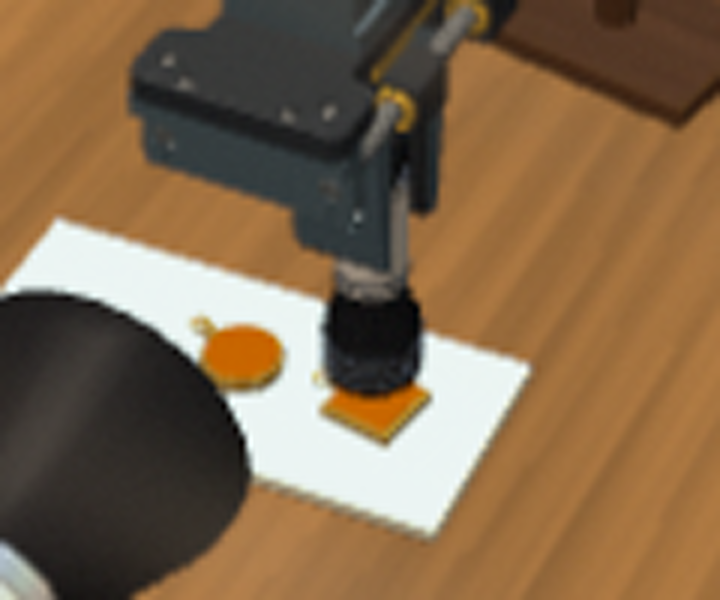

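In the side view the lens edges match the prediction (columns 323–422, bottom at row 398). The pendant sits about 2–3 mm further toward +y, so I nudge the lamp 2 mm and hand in.

Run:
```python
from h import *
arm.move_l([.5235,.068,.0965],feed=.02)
arm.sleep(1)
print(arm.current_t(),arm.current_width(),arm.current_grasp_force(),np.round(arm.current_ee_pos(),4))
print(arm.sign_off())
```

```text
30.3667 0.025256789685164042 29.984369542216882 [0.5235 0.068  0.0965]
the job is handed in; nothing more can be done
None
```

The job is handed in at 30.4 s with no verdict shown: damper against its stop, lamp carried over the stand and held upright about 15–16 mm above the square pendant's resin, centred to within about 3 mm by my estimate from the camera views.

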